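Rack the chamfered tampers in the tamper stand

ROBOT

A 6-joint arm with a two-finger parallel gripper is mounted at the origin on the work surface. World frame = base frame: x ahead of the robot, y to its left, z up, the work surface at z = 0. Lengths are in m, angles in degrees, forces in N, time in s.
With the tool pointing down it reaches from about 0.25 to 0.725 m from the base axis. Payload 9.7 kg.
Tool frame: the origin (TCP) lies at the very end of the fingers, on their centre line; the grasp point (between the pads) lies 19 mm behind it; y points along the fingers, x is the direction in which the jaws open and shut, and the axes are right-handed (so a half turn about y gives the same grasp; the last joint's range is limited). The gripper opens to 85 mm and grips with 20 to 120 N. Pads are 22 mm wide; open, the fingers measure 114 mm over their backs; the gripper's body (76 mm by 85 mm) begins 54 mm behind the grasp point. The pads swing forward as they close: fully open they stand 13 mm farther back than shut.
Start: joints at [-69.099, 4.979, 10.078, 95.1, 0, 90], TCP at [0.196, -0.514, 0.231] pointing down, gripper open.
Joint ranges: [-179.16, 179.16], [-48.56, 103.87], [-65.8, 70.77], [-126.05, 130.52], [-82.76, 87.17], [-180, 180]. Speed limits (degrees/s): [127.2, 127.2, 147.25, 180, 180, 180].

INTERFACE

Orientations are given as [roll, pitch, yaw] about the fixed x, y, z axes, in that order (R = Rz(yaw) Ry(pitch) Rx(roll)).
In Python, from workcell import bot gives the robot as it stands.
- The arm moves only by the shell command python3 -m jog 'ROWS' [FORCE]. ROWS is JSON, a list of rows, each a list of 7 numbers: the closure, from 0 (fully open) to 1 (shut), then the shift along the world's x, y, z in units of 25 mm (1.0 is 25 mm), then the turn, a rotation vector about the world's x, y, z in units of 5 degrees (1.0 is 5 degrees). A call has 1 to 5 rows; each row is the pose to reach, as a shift and turn from the pose commanded when the call began; what a row does not reach only later rows make up. A row lasts 1/10 s, in which the tool goes at most 50 mm and 8.59 degrees, less where a joint would pass 70% of its speed; a pose out of reach is approached as far as the arm can. A call with a gripper value outside its range is refused whole. The fingers move at their own pace and stop on an object; FORCE is the grip in N (left out, the last holds). Time passes only in rows, so rows that repeat a pose let the fingers close. It gives the time, the measured TCP pose, the force and the opening at its end, in the units of the state.
- bot.get_obs(): the state, without advancing time (a new reading comes with each control period).
- bot.camera(name): name is "scene" or "top" or "wrist"; returns (picture, depth): 480x640x3 uint8, red, green, blue; 480x640 float32, m along the optical axis (not along the pixel's ray), 0 where there is no reading.
- bot.camera_model(name): a dict with "fx", "fy", "cx", "cy" (pixels), "rvec" (rotation vector, rad) and "tvec" (3), from world to camera coordinates, as OpenCV has them; the wrist camera has in their place "tool_from_camera" (4x4, takes a point from camera to tool coordinates, whose origin is the TCP and whose axes are the tool frame's). Camera axes: x right, y down, z forward; pixel columns grow to the right and rows downward; lengths in m; the calibration is good to about 2 mm. A picture is of the moment at which its call begins: read the wrist's pose just before it. camera_model takes no time and is no camera call.
- bot.job_done(): hands the job in, once; it reports no verdict.
Trained networks look in the newest picture that a camera, given by its name, has taken for a name from the list of things; names that differ only in an ending like _2 or _b are one class to them, and where a whole thing is asked for, a point or a joint stands for the part that bears it (a point fixed in the world has none). Each returns a list of dicts, best first, with "conf" (0 to 1); they miss things now and then, are a little off and sometimes report something else, mostly with a low value. They report only what shows in the picture. A call takes as long as a camera call. They do not tell look-alikes from the thing itself.
- bot.regions_of(camera, label): "pixels" (480x640 bool, what is visible of it) and "point" ([row, column] in pixels, amid what is visible of it).
The state is a dict: "time": time; "q": joint angles; "qd": joint speeds; "joint_efforts": joint torques, N m; "ee_pos": TCP position; "tcp_rot": TCP orientation; "wrist_force": force on the tool from outside, world axes, zero at the start; "torque": the same for the moment, N m; "opening": finger opening in m.
Only numpy, scipy, OpenCV 4.12 (cv2) and the standard library are available. Lean on these libraries where they do the work, as an engineer would, in place of code of your own. Each camera call takes 0.05 s, during which the arm holds its last target. There are 200 camera calls.

TASK

Three tampers with the same wooden handle stand on the coffee counter: two have a chamfered base that tapers to a small foot, the third has a square-edged base. Rack the two chamfered tampers upright in the two bored wells of the wooden tamper stand, one in each, foot down until you feel them fully home, and let go. Leave the square-edged tamper standing where it is: it would only ride proud on the ledge in the bore.

Things in the scene. Friction and masses are not known exactly. Their poses are not given: they have to be found in the camera images.
- tamper_a_mid (a point): Chamfered tamper standing upright, 106 mm tall, 0.35 kg: steel base 58 mm across, 38 mm high, under a dark wooden handle whose straight round grip, 34 mm across, runs 60 to 96 mm above the underside. The base's lower 28 mm taper to a foot 34 mm across. Point: on the axis, 53 mm above the underside; z up. Grip it 20 mm above this point, at any yaw.
- tamper_b_mid (a point): Chamfered tamper standing upright, 106 mm tall, 0.35 kg: steel base 58 mm across, 38 mm high, under a dark wooden handle whose straight round grip, 34 mm across, runs 60 to 96 mm above the underside. The base's lower 28 mm taper to a foot 34 mm across. Point: on the axis, 53 mm above the underside; z up. Grip it 20 mm above this point, at any yaw.
- tamper_c_mid (a point): Square-edged tamper standing upright, 106 mm tall, 0.35 kg: steel base 58 mm across, 38 mm high, under a dark wooden handle whose straight round grip, 34 mm across, runs 60 to 96 mm above the underside. The base is a plain disc, as wide at the foot. Point: on the axis, 53 mm above the underside; z up. Grip it 20 mm above this point, at any yaw. Leave it.
- stand: Fixed wooden block on a black foot, 100 (x) by 230 (y) by 50 mm high; origin at the centre of its underside. Two wells open upwards, 60 mm either side of the origin along y: 64 mm wide down to a ledge 28 mm above the counter, then 54 mm wide to a floor at 12 mm. A chamfered tamper stands on the floor (its point then 65 mm up, base flush with the block); a square one stops on the ledge, 16 mm proud.
There are look-alikes about, which are no part of the job. What is shaped like the part that bears tamper_c_mid but turquoise or yellow is not meant.

How it is judged (in metres and radians):
At the end, for the whole second after the job is handed in: One chamfered tamper stands in each well of the stand: its axis within 12 mm of the well's along the stand's x and y, its mid point 55 to 72 mm above the counter (home is 65), and within 8 degrees of upright. The square-edged tamper still stands within 30 mm of its start (((x of tamper_a_mid in the frame of stand between -0.012 and 0.012 m and y of tamper_a_mid in the frame of stand between 0.048 and 0.072 m and z of tamper_a_mid in the frame of stand between 0.055 and 0.072 m and angle between each of tamper_a_mid, tamper_b_mid's own z axis and vertical below 0.14 rad and x of tamper_b_mid in the frame of stand between -0.012 and 0.012 m and y of tamper_b_mid in the frame of stand between -0.072 and -0.048 m and z of tamper_b_mid in the frame of stand between 0.055 and 0.072 m) or (x of tamper_a_mid in the frame of stand between -0.012 and 0.012 m and y of tamper_a_mid in the frame of stand between -0.072 and -0.048 m and z of tamper_a_mid in the frame of stand between 0.055 and 0.072 m and angle between each of tamper_a_mid, tamper_b_mid's own z axis and vertical below 0.14 rad and x of tamper_b_mid in the frame of stand between -0.012 and 0.012 m and y of tamper_b_mid in the frame of stand between 0.048 and 0.072 m and z of tamper_b_mid in the frame of stand between 0.055 and 0.072 m)) and distance of tamper_c_mid from where it was at the start of the episode below 0.03 m and angle between tamper_c_mid's own z axis and vertical below 0.14 rad); the robot touches nothing.
It fails at once if the square-edged tamper is moved by more than 30 mm (distance of tamper_c_mid from where it was at the start of the episode above 0.03 m).
It also fails if it takes over 62 s, if anything falls off the work surface, if the arm or the gripper's body presses on something with over 40 N, if the wrist force passes 120 N, or if a joint passes its speed limit or range.

## Working session

There is one attempt and no reset: what is moved stays moved. The work goes in short steps, Python scripts to look and compute and a shell command to move; the robot and the scene stay as the last step left them, time stands still between calls to the robot, and variables do not carry over. Pictures are saved under pics/ and viewed, about 8 in all and at most 12, crops included, and the job is handed in when it is done.

```bash
mkdir -p pics; cat > h.py <<'E'
import numpy as np, cv2
from workcell import bot
from scipy.spatial.transform import Rotation as R
def world(name, d, obs=None):
    m=bot.camera_model(name); v,u=np.mgrid[0:480,0:640]
    P=np.stack([(u-m['cx'])/m['fx']*d,(v-m['cy'])/m['fy']*d,d],-1)
    if name=='wrist':
        T=np.array(m['tool_from_camera']); P=P@T[:3,:3].T+T[:3,3]
        r=R.from_euler('xyz',obs['tcp_rot'],degrees=True).as_matrix()
        return P@r.T+np.array(obs['ee_pos'])
    r=cv2.Rodrigues(np.array(m['rvec'],float))[0]
    return (P-np.array(m['tvec']).ravel())@r
E
python3 - <<'E'
from h import *
print(bot.get_obs())
for c in ['scene','top']:
    im,d=bot.camera(c); cv2.imwrite(f'pics/{c}.png',im[:,:,::-1]); np.save(c,d)
    W=world(c,d)
    for l in ['tamper_a_mid','tamper_c_mid','stand']:
        for r in bot.regions_of(c,l):
            p=r['pixels']&(d>0); w=W[p]
            if len(w)<5: continue
            print(c,l,round(r['conf'],2),np.round(r['point']),p.sum(),np.median(w,0).round(3),np.percentile(w,2,0).round(3),np.percentile(w,98,0).round(3))
E
```

```text
{'time': 0.0, 'q': array([-6.90996676e+01,  5.01104727e+00,  1.00328026e+01,  9.50988600e+01,
        1.22142333e-03,  8.99987909e+01]), 'qd': array([ 0.00454239, -0.08013486, -0.01317497,  0.01603538,  0.07868335,
       -0.03178122]), 'joint_efforts': array([-8.20456426e-04, -5.20386279e+01,  4.64807868e+01,  1.61618058e-02,
       -8.87599822e-05,  2.29005610e-05]), 'ee_pos': array([ 0.19613098, -0.51359029,  0.23056878]), 'tcp_rot': array([-8.99987769e+01,  7.71046259e-02, -6.90984584e+01]), 'wrist_force': array([-0.64464676,  0.22822647, -0.10786986]), 'torque': array([ 0.00652535, -0.01897006, -0.05052023]), 'opening': 0.0854590825444428}
scene tamper_a_mid 0.71 [143. 233.] 914 [ 0.484 -0.302  0.041] [ 0.451 -0.335  0.006] [ 0.503 -0.284  0.107]
scene tamper_c_mid 0.96 [295. 274.] 1538 [0.722 0.002 0.038] [ 0.691 -0.034  0.001] [0.741 0.02  0.107]
scene tamper_c_mid 0.87 [234. 260.] 1300 [ 0.644 -0.09   0.039] [ 0.613 -0.122  0.005] [ 0.662 -0.072  0.107]
scene tamper_c_mid 0.85 [177. 271.] 1110 [ 0.508 -0.179  0.039] [ 0.478 -0.208  0.003] [ 0.525 -0.161  0.107]
scene tamper_c_mid 0.68 [266. 206.] 1518 [ 0.744 -0.126  0.039] [ 0.712 -0.158  0.002] [ 0.765 -0.109  0.107]
scene stand 0.95 [290. 462.] 9645 [0.538 0.24  0.048] [0.462 0.127 0.004] [0.606 0.345 0.052]
top tamper_a_mid 0.9 [302. 473.] 785 [ 0.477 -0.302  0.043] [ 0.449 -0.327  0.035] [ 0.5   -0.284  0.108]
top tamper_c_mid 0.92 [166. 383.] 815 [ 0.727 -0.13   0.04 ] [ 0.708 -0.162  0.004] [ 0.758 -0.108  0.108]
top tamper_c_mid 0.64 [180. 314.] 717 [ 0.704 -0.007  0.041] [ 0.685 -0.032  0.021] [0.73  0.018 0.108]
top tamper_c_mid 0.62 [293. 411.] 771 [ 0.499 -0.179  0.04 ] [ 0.473 -0.206  0.015] [ 0.523 -0.16   0.108]
top tamper_c_mid 0.57 [221. 360.] 778 [ 0.628 -0.095  0.04 ] [ 0.606 -0.124  0.001] [ 0.659 -0.071  0.108]
top stand 0.61 [276. 186.] 6684 [0.526 0.23  0.049] [0.458 0.121 0.01 ] [0.596 0.339 0.053]
```

```bash
python3 - <<'E'
import cv2
im=cv2.imread('pics/scene.png'); cv2.imwrite('pics/scene_crop.png',cv2.resize(im[100:340,170:370],(600,720)[::1] if 0 else (500,600),interpolation=2))
E
```

```text
(no output)
```

View pics/scene.png

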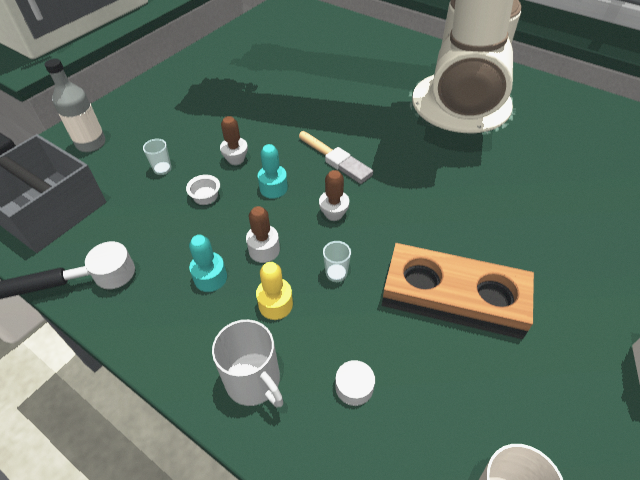

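View pics/scene_crop.png

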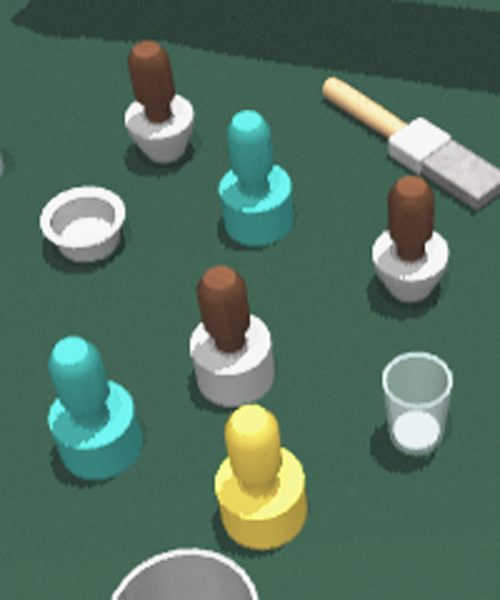

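View pics/top.png

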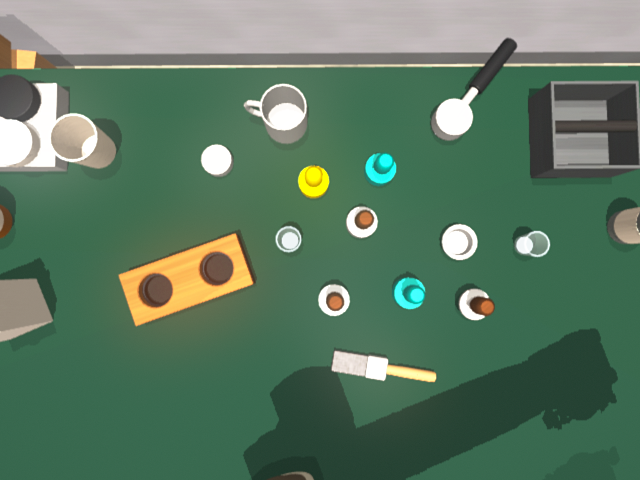

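Chamfered: scene (row 143, col 233) and (195, 334), both with white bases narrowing to a small foot and dark handles. The one at scene (234, 262) has a straight-sided base, so it is the square-edged tamper and stays. The turquoise ones (177,271; 266,206) and the yellow one (295,274) are look-alikes.

```bash
python3 - <<'E'
from h import *
for c,cs in [('top',{'A':(305,480),'B':(300,334),'C':(221,362)}),('scene',{'A':(140,233),'B':(195,334),'C':(234,262)})]:
    d=np.load(c+'.npy'); W=world(c,d)
    for k,(r,q) in cs.items():
        s=W[r-40:r+40,q-40:q+40].reshape(-1,3); s=s[(d[r-40:r+40,q-40:q+40].ravel()>0)]
        h=s[(s[:,2]>.06)&(s[:,2]<.115)]; h=h[np.linalg.norm(h[:,:2]-np.median(h[:,:2],0),axis=1)<.03]
        b=s[(s[:,2]>.034)&(s[:,2]<.044)]; b=b[np.linalg.norm(b[:,:2]-np.median(h[:,:2],0),axis=1)<.04]
        f=lambda p:((p.min(0)+p.max(0))/2).round(4)[:2]
        print(c,k,'handle',f(h),np.ptp(h,0).round(3),'base circ',cv2.minEnclosingCircle(b[:,:2].astype(np.float32)))
    m=(W[...,2]>.043)&(W[...,2]<.06)&(W[...,1]>.08)&(W[...,1]<.38)&(W[...,0]>.4)&(W[...,0]<.66)&(d>0)
    mm=m.astype(np.uint8); n,l,st,_=cv2.connectedComponentsWithStats(mm); j=1+st[1:,4].argmax(); m=l==j
    P=W[m][:,:2].astype(np.float32); rect=cv2.minAreaRect(P); print(c,'stand',rect,np.median(W[m][:,2]))
    # wells: holes in component
    cn,hi=cv2.findContours(m.astype(np.uint8),cv2.RETR_CCOMP,cv2.CHAIN_APPROX_NONE)
    for a,x in zip(cn,hi[0]):
        if x[3]>=0 and len(a)>30:
            pix=a[:,0]; w=W[pix[:,1],pix[:,0]]; print('  well',cv2.fitEllipse(w[:,:2].astype(np.float32)),len(a))
E
```

```text
top A handle [ 0.4749 -0.3103] [0.033 0.034 0.05 ] base circ ((0.47489944100379944, -0.31029242277145386), 0.029074478894472122)
top B handle [ 0.4857 -0.0441] [0.033 0.032 0.048] base circ ((0.48498639464378357, -0.043914493173360825), 0.02893828973174095)
top C handle [ 0.6327 -0.0991] [0.033 0.034 0.047] base circ ((0.6329110264778137, -0.0989072173833847), 0.02913353405892849)
top stand ((0.5263972282409668, 0.23266026377677917), (0.10012556612491608, 0.23103982210159302), 19.28217124938965) 0.05025132223872725
  well ((0.5066484808921814, 0.2884039282798767), (0.06469590961933136, 0.06503990292549133), 99.39179229736328) 98
  well ((0.5461826324462891, 0.17531181871891022), (0.06452511996030807, 0.06518852710723877), 70.57259368896484) 98
scene A handle [ 0.4778 -0.3089] [0.032 0.032 0.049] base circ ((0.47603854537010193, -0.3113984167575836), 0.030239876359701157)
scene B handle [ 0.4889 -0.0434] [0.031 0.032 0.048] base circ ((0.486476331949234, -0.04458198323845863), 0.029703201726078987)
scene C handle [ 0.635  -0.0987] [0.032 0.033 0.048] base circ ((0.6339954733848572, -0.09961274266242981), 0.029918929561972618)
scene stand ((0.5264915227890015, 0.23117130994796753), (0.10424244403839111, 0.23054328560829163), 19.188480377197266) 0.04959602510927011
  well ((0.507748007774353, 0.2875221073627472), (0.06455665826797485, 0.06547652184963226), 97.27182006835938) 105
  well ((0.5475701093673706, 0.1747676134109497), (0.06417109817266464, 0.06566623598337173), 118.4146499633789) 103
```

A at (0.475,-0.310), B at (0.4855,-0.044), wells at (0.546,0.175) and (0.507,0.288). Both cameras agree within 2–3 mm. Moving above A.

```bash
python3 -m jog '[[0,1.2,0.8,0,0,0,0.7],[0,2.4,1.7,0,0,0,1.4],[0,3.6,2.6,0,0,0,2.1],[0,4.8,3.5,0,0,0,2.8],[0,6.0,4.4,0,0,0,3.5]]' 60; python3 -m jog '[[0,1.3,0.9,0,0,0,0.7],[0,2.6,1.8,0,0,0,1.4],[0,3.9,2.7,0,0,0,2.1],[0,5.16,3.74,0,0,0,3],[0,5.16,3.74,0,0,0,3.5]]'
python3 - <<'E'
from h import *
o=bot.get_obs(); im,d=bot.camera('wrist'); cv2.imwrite('pics/w1.png',im[:,:,::-1])
W=world('wrist',d,o); p=W[d>0]
h=p[(p[:,2]>.07)&(p[:,2]<.115)&(np.linalg.norm(p[:,:2]-[.475,-.31],axis=1)<.05)]
b=p[(p[:,2]>.033)&(p[:,2]<.044)&(np.linalg.norm(p[:,:2]-[.475,-.31],axis=1)<.05)]
print(o['ee_pos'],o['tcp_rot'],o['opening'],len(h),h.min(0),h.max(0),cv2.minEnclosingCircle(b[:,:2].astype(np.float32)))
E
```

```text
time: 0.9
ee_pos: [0.3472, -0.4028, 0.2313]
tcp_rot: [-90.0, -0.0, -51.5]
wrist_force: [0.1, -0.6, -0.0]
opening: 0.0851
time: 1.4
ee_pos: [0.4781, -0.3074, 0.2307]
tcp_rot: [-89.9, 0.0, -33.7]
wrist_force: [-1.5, -0.6, 0.4]
opening: 0.0856
[ 0.47814814 -0.30743189  0.23067912] [-8.99459244e+01  2.32134675e-02 -3.36891062e+01] 0.08564979339340409 1385 [ 0.45775145 -0.32800091  0.07000977] [ 0.49102126 -0.29448603  0.10709106] ((0.47417211532592773, -0.31128984689712524), 0.028952084481716156)
```

View pics/w1.png

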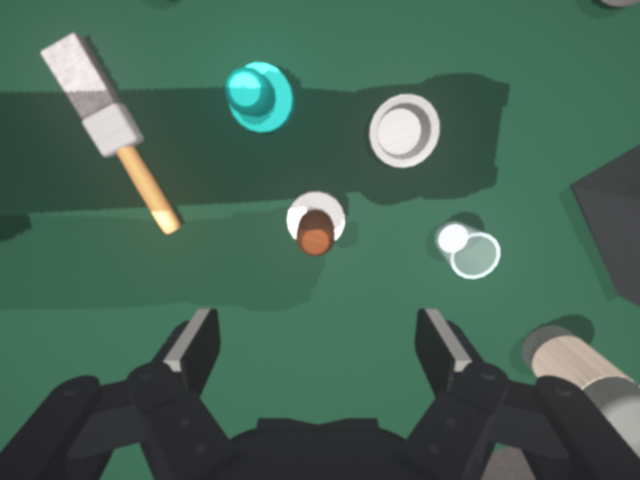

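The wrist view shows the chamfered tamper's handle at (235,315), centred between the jaws, and nothing near the fingers. Descending and gripping.

```bash
python3 -m jog '[[0,0,0,-1.2,0,0,0],[0,0,-0.04,-2.6,0,0,0],[0,-0.03,-0.04,-4.2,0,0,0],[0,-0.03,-0.04,-5.8,0,0,0],[0,-0.03,-0.04,-6.5,0,0,0]]'; python3 -m jog '[[0,0,0,-0.4,0,0,0],[0,0,0,-0.56,0,0,0],[0,0,0,-0.56,0,0,0],[0,0,0,-0.56,0,0,0],[0.3,0,0,-0.56,0,0,0]]'; python3 -m jog '[[1,0,0,0,0,0,0],[1,0,0,0,0,0,0],[1,0,0,0,0,0,0],[1,0,0,0,0,0,0],[1,0,0,0,0,0,0]]' 60; python3 -m jog '[[1,0,0,0,0,0,0],[1,0,0,0,0,0,0],[1,0,0,0,0,0,0],[1,0,0,0,0,0,0],[1,0,0,0,0,0,0]]' 60
```

```text
time: 1.95
ee_pos: [0.4724, -0.3107, 0.0648]
tcp_rot: [-90.0, 0.3, -34.2]
wrist_force: [-0.0, 0.2, -0.3]
opening: 0.085
time: 2.45
ee_pos: [0.475, -0.3117, 0.0561]
tcp_rot: [-90.0, -0.1, -34.1]
wrist_force: [-0.7, -0.3, 0.8]
opening: 0.0731
time: 2.95
ee_pos: [0.4745, -0.3113, 0.0552]
tcp_rot: [-90.0, -0.0, -34.1]
wrist_force: [-1.8, 1.8, 4.8]
opening: 0.0328
time: 3.45
ee_pos: [0.4745, -0.3113, 0.0552]
tcp_rot: [-90.0, -0.0, -34.1]
wrist_force: [-2.2, 1.0, 5.4]
opening: 0.0327
```

```bash
python3 -m jog '[[1,0,0,0.6,0,0,0],[1,0,0,1.7,0,0,0],[1,0,0,3,0,0,0],[1,0,0,4.4,0,0,0],[1,0,0,5.6,0,0,0]]' && python3 -m jog '[[1,0,0.4,0,0,0,0.2],[1,0.1,1.2,0,0,0,0.6],[1,0.2,2.3,0,0,0,1.2],[1,0.3,3.5,0,0,0,1.8],[1,0.3,4.7,0,0,0,2.4]]' && python3 -m jog '[[1,0,1.2,0,0,0,0.6],[1,0.1,2.4,0,0,0,1.2],[1,0.2,3.6,0,0,0,1.8],[1,0.3,4.8,0,0,0,2.4],[1,0.3,6,0,0,0,3]]' && python3 -m jog '[[1,0,1.2,0,0,0,0.6],[1,0.1,2.4,0,0,0,1.2],[1,0.2,3.6,0,0,0,1.8],[1,0.3,4.8,0,0,0,2.4],[1,0.3,6,0,0,0,3]]' && python3 -m jog '[[1,0.1,1.2,0,0,0,0.6],[1,0.2,2.4,0,0,0,1.2],[1,0.3,3.6,0,0,0,1.8],[1,0.4,4.8,0,0,0,2.4],[1,0.4,6,0,0,0,3]]' && python3 -m jog '[[1,0,0.8,0,0,0,0.3],[1,0,1.27,0,0,0,0.6],[1,0,1.27,0,0,0,0.6],[1,0,1.27,0,0,0,0.6],[1,0,1.27,0,0,0,0.6]]'
python3 - <<'E'
from h import *
o=bot.get_obs(); im,d=bot.camera('wrist'); cv2.imwrite('pics/w2.png',im[:,:,::-1])
W=world('wrist',d,o); m=(W[...,2]>.043)&(W[...,2]<.058)&(d>0)
n,l,st,_=cv2.connectedComponentsWithStats(m.astype(np.uint8)); m=l==1+st[1:,4].argmax()
P=W[m][:,:2].astype(np.float32); print(o['ee_pos'],o['tcp_rot'],o['opening'],cv2.minAreaRect(P),st[1:,4].max())
p=W[(d>0)&(W[...,2]>.10)&(W[...,2]<.26)]; p=p[np.linalg.norm(p[:,:2]-o['ee_pos'][:2],axis=1)<.045]
print(len(p),p.min(0),p.max(0))
E
```

```text
time: 3.95
ee_pos: [0.4744, -0.3112, 0.1969]
tcp_rot: [-90.0, -0.0, -34.1]
wrist_force: [0.1, -0.9, -3.8]
opening: 0.0326
time: 4.45
ee_pos: [0.4815, -0.1923, 0.1935]
tcp_rot: [-90.0, 0.1, -22.0]
wrist_force: [0.2, -0.0, -4.2]
opening: 0.0327
time: 4.95
ee_pos: [0.4889, -0.0422, 0.1936]
tcp_rot: [-90.0, 0.1, -6.9]
wrist_force: [0.2, -0.0, -3.6]
opening: 0.0327
time: 5.45
ee_pos: [0.4963, 0.1076, 0.1936]
tcp_rot: [-90.0, 0.1, 8.1]
wrist_force: [0.0, 0.0, -3.4]
opening: 0.0326
time: 5.95
ee_pos: [0.5063, 0.2575, 0.1934]
tcp_rot: [-90.0, 0.1, 23.1]
wrist_force: [0.9, 0.0, -4.2]
opening: 0.0325
time: 6.45
ee_pos: [0.5069, 0.2871, 0.1947]
tcp_rot: [-90.0, 0.0, 25.8]
wrist_force: [-0.3, -0.3, -3.9]
opening: 0.0324
[0.5069439  0.28705552 0.19470979] [-9.00149525e+01  2.05895019e-02  2.58361777e+01] 0.03237447667894308 ((0.5109608173370361, 0.27507925033569336), (0.10023275017738342, 0.1391737163066864), 19.304540634155273) 7462
28848 [0.46238098 0.25733461 0.16586886] [0.5505431  0.31847426 0.2599996 ]
```

View pics/w2.png

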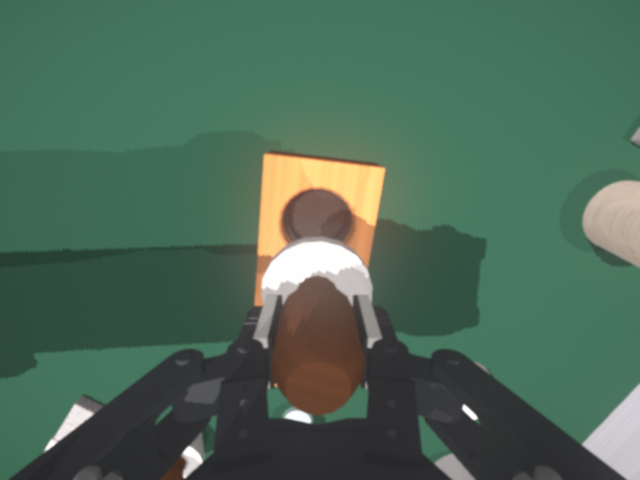

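The tamper is held upright, straight above the well (rim at (220,317)). Lowering to just above the well, then slowly in.

```bash
python3 -m jog '[[1,0,0.05,-0.6,0,0,0],[1,0,0.05,-1.6,0,0,0],[1,0,0.05,-2.6,0,0,0],[1,0,0.05,-3.2,0,0,0],[1,0,0.05,-3.4,0,0,0]]' && python3 -m jog '[[1,0,0,-0.2,0,0,0],[1,0,0,-0.4,0,0,0],[1,0,0,-0.6,0,0,0],[1,0,0,-0.8,0,0,0],[1,0,0,-0.8,0,0,0]]' && python3 -m jog '[[1,0,0,-0.15,0,0,0],[1,0,0,-0.3,0,0,0],[1,0,0,-0.45,0,0,0],[1,0,0,-0.6,0,0,0],[1,0,0,-0.6,0,0,0]]'
```

```text
time: 7.0
ee_pos: [0.5064, 0.2883, 0.1082]
tcp_rot: [-90.0, 0.1, 25.9]
wrist_force: [-0.1, -0.9, -3.7]
opening: 0.0325
time: 7.5
ee_pos: [0.5067, 0.2891, 0.0892]
tcp_rot: [-90.0, 0.0, 25.9]
wrist_force: [0.3, -0.1, -4.0]
opening: 0.0324
time: 8.0
ee_pos: [0.5067, 0.289, 0.074]
tcp_rot: [-90.0, 0.1, 25.9]
wrist_force: [0.2, -0.2, -3.6]
opening: 0.0325
```

```bash
python3 -m jog '[[1,0,0,-0.05,0,0,0],[1,0,0,-0.1,0,0,0],[1,0,0,-0.15,0,0,0],[1,0,0,-0.2,0,0,0],[1,0,0,-0.2,0,0,0]]' && python3 -m jog '[[1,0,0,-0.03,0,0,0],[1,0,0,-0.06,0,0,0],[1,0,0,-0.09,0,0,0],[1,0,0,-0.09,0,0,0]]'
```

```text
time: 8.5
ee_pos: [0.5069, 0.2891, 0.0696]
tcp_rot: [-90.0, 0.0, 25.9]
wrist_force: [-1.0, 0.1, -4.3]
opening: 0.0326
time: 8.9
ee_pos: [0.5069, 0.2892, 0.0674]
tcp_rot: [-90.0, 0.0, 25.9]
wrist_force: [0.3, 0.1, -4.7]
opening: 0.0327
```

Nearly home, but no contact felt yet. Feeling for the floor.

```bash
python3 -m jog '[[1,0,0,-0.03,0,0,0],[1,0,0,-0.06,0,0,0],[1,0,0,-0.06,0,0,0]]' && python3 -m jog '[[1,0,0,-0.03,0,0,0],[1,0,0,-0.06,0,0,0],[1,0,0,-0.06,0,0,0]]'
```

```text
time: 9.2
ee_pos: [0.507, 0.2892, 0.0673]
tcp_rot: [-90.0, -0.1, 25.9]
wrist_force: [-4.0, -2.6, 5.9]
opening: 0.0326
time: 9.5
ee_pos: [0.5071, 0.2893, 0.0672]
tcp_rot: [-90.0, -0.1, 25.9]
wrist_force: [-7.1, -4.4, 15.7]
opening: 0.0328
```

Floor felt: force rose to 16 N at TCP z 0.067, as computed. Easing off, releasing, rising, going to B.

```bash
python3 -m jog '[[1,0,0,0.1,0,0,0],[0.6,0,0,0.1,0,0,0],[0,0,0,0.1,0,0,0],[0,0,0,0.1,0,0,0],[0,0,0,0.1,0,0,0]]' && python3 -m jog '[[0,0,0,0,0,0,0],[0,0,0,0,0,0,0],[0,0,0,0,0,0,0]]' && python3 -m jog '[[0,0,0,0.3,0,0,0],[0,0,0,1,0,0,0],[0,0,0,2.2,0,0,0],[0,0,0,3.6,0,0,0],[0,0,0,5,0,0,0]]' && python3 -m jog '[[0,0,-0.5,0,0,0,-0.2],[0,-0.1,-1.5,0,0,0,-0.7],[0,-0.2,-2.8,0,0,0,-1.3],[0,-0.3,-4.2,0,0,0,-1.9],[0,-0.4,-5.6,0,0,0,-2.5]]' && python3 -m jog '[[0,-0.1,-1.4,0,0,0,-0.6],[0,-0.2,-2.8,0,0,0,-1.2],[0,-0.3,-4.2,0,0,0,-1.9],[0,-0.4,-5.6,0,0,0,-2.5],[0,-0.46,-7,0,0,0,-3]]' && python3 -m jog '[[0,0,-0.5,0,0,0,-0.4],[0,0,-0.72,0,0,0,-0.5],[0,0,-0.72,0,0,0,-0.5],[0,0,-0.72,0,0,0,-0.5]]'
python3 - <<'E'
from h import *
o=bot.get_obs(); im,d=bot.camera('wrist'); cv2.imwrite('pics/w3.png',im[:,:,::-1])
W=world('wrist',d,o); p=W[d>0]; c=[.4855,-.044]
h=p[(p[:,2]>.07)&(p[:,2]<.115)&(np.linalg.norm(p[:,:2]-c,axis=1)<.04)]
b=p[(p[:,2]>.033)&(p[:,2]<.044)&(np.linalg.norm(p[:,:2]-c,axis=1)<.045)]
print(o['ee_pos'],o['tcp_rot'],len(h),(h.min(0)+h.max(0))/2,h.max(0)[2],cv2.minEnclosingCircle(b[:,:2].astype(np.float32)))
im,d=bot.camera('top'); cv2.imwrite('pics/top2.png',cv2.resize(im[180:380,60:330,::-1],(675,500)))
W=world('top',d);p=W[d>0]
h=p[(p[:,2]>.08)&(p[:,2]<.13)&(np.linalg.norm(p[:,:2]-[.507,.289],axis=1)<.05)]
print('A',(h.min(0)+h.max(0))/2,h.max(0)[2])
E
```

```text
time: 10.0
ee_pos: [0.507, 0.2892, 0.0669]
tcp_rot: [-90.0, -0.0, 25.9]
wrist_force: [0.1, 1.3, -1.1]
opening: 0.076
time: 10.3
ee_pos: [0.507, 0.2892, 0.067]
tcp_rot: [-90.0, -0.0, 25.9]
wrist_force: [0.0, -0.1, -0.1]
opening: 0.0857
time: 10.8
ee_pos: [0.5067, 0.2891, 0.1939]
tcp_rot: [-90.0, -0.0, 25.9]
wrist_force: [0.6, 1.1, -0.5]
opening: 0.0855
time: 11.3
ee_pos: [0.4965, 0.1479, 0.192]
tcp_rot: [-90.0, -0.0, 13.3]
wrist_force: [0.0, -0.2, -0.3]
opening: 0.0854
time: 11.8
ee_pos: [0.4849, -0.0273, 0.1923]
tcp_rot: [-90.0, -0.0, -1.7]
wrist_force: [0.8, -0.3, 0.1]
opening: 0.0853
time: 12.2
ee_pos: [0.4855, -0.043, 0.192]
tcp_rot: [-90.0, 0.0, -4.0]
wrist_force: [-0.5, 0.7, -0.1]
opening: 0.0854
[ 0.48554095 -0.04297434  0.19199377] [-8.99845100e+01  7.64896699e-03 -4.01688291e+00] 1842 [ 0.48449741 -0.04428915  0.08861044] 0.10717758566248461 ((0.4846629500389099, -0.04449932649731636), 0.029042890295386314)
A [0.50763586 0.2892222  0.10120433] 0.12218549844475099
```

View pics/w3.png

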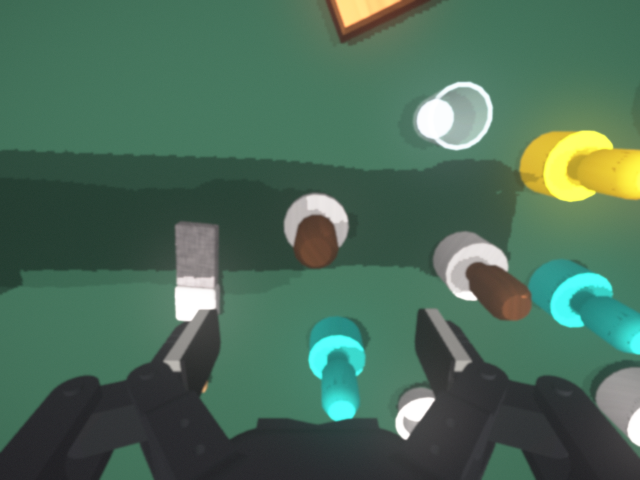

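A stands in its well. B's handle shows at (240,317) in the wrist view, chamfered and centred; the square-edged C at (265,470) is well clear. Grasping B and carrying it to the near well.

```bash
python3 -m jog '[[0,-0.03,-0.04,-0.6,0,0,0],[0,-0.03,-0.04,-1.8,0,0,0],[0,-0.03,-0.04,-3.2,0,0,0],[0,-0.03,-0.04,-4.4,0,0,0],[0,-0.03,-0.04,-5.2,0,0,0]]'; python3 -m jog '[[0,0,0,-0.28,0,0,0],[0,0,0,-0.28,0,0,0],[0,0,0,-0.28,0,0,0],[1,0,0,-0.28,0,0,0],[1,0,0,-0.28,0,0,0]]' 60; python3 -m jog '[[1,0,0,0,0,0,0],[1,0,0,0,0,0,0],[1,0,0,0,0,0,0],[1,0,0,0,0,0,0],[1,0,0,0,0,0,0]]' 60
```

```text
time: 12.8
ee_pos: [0.4838, -0.0438, 0.0597]
tcp_rot: [-90.0, 0.1, -4.0]
wrist_force: [-0.3, -0.2, -0.1]
opening: 0.0855
time: 13.3
ee_pos: [0.4854, -0.0448, 0.0561]
tcp_rot: [-90.0, -0.1, -4.1]
wrist_force: [-0.5, 0.1, -1.2]
opening: 0.0589
time: 13.8
ee_pos: [0.4849, -0.0449, 0.0557]
tcp_rot: [-90.0, -0.0, -4.1]
wrist_force: [-2.6, -0.1, 5.5]
opening: 0.0327
```

```bash
python3 -m jog '[[1,0,0,0.6,0,0,0],[1,0,0,1.7,0,0,0],[1,0,0,3,0,0,0],[1,0,0,4.4,0,0,0],[1,0,0,5.6,0,0,0]]' && python3 -m jog '[[1,0.1,0.4,0,0,0,0.2],[1,0.3,1.2,0,0,0,0.6],[1,0.6,2.2,0,0,0,1.1],[1,0.9,3.3,0,0,0,1.7],[1,1.2,4.4,0,0,0,2.2]]' && python3 -m jog '[[1,0.3,1.2,0,0,0,0.6],[1,0.6,2.3,0,0,0,1.1],[1,0.9,3.3,0,0,0,1.6],[1,1.2,4.1,0,0,0,2.1],[1,1.26,4.42,0,0,0,2.2]]' && python3 -m jog '[[1,0,0,0,0,0,0],[1,0,0,0,0,0,0],[1,0,0,0,0,0,0]]'
```

```text
time: 14.3
ee_pos: [0.4845, -0.0448, 0.1974]
tcp_rot: [-90.0, -0.0, -4.1]
wrist_force: [0.7, -0.2, -3.6]
opening: 0.0327
time: 14.8
ee_pos: [0.5145, 0.0665, 0.1941]
tcp_rot: [-90.0, 0.1, 7.0]
wrist_force: [1.9, 0.3, -2.7]
opening: 0.0328
time: 15.3
ee_pos: [0.5461, 0.1777, 0.1935]
tcp_rot: [-90.0, 0.1, 18.1]
wrist_force: [-0.8, -0.8, -3.7]
opening: 0.0324
time: 15.6
ee_pos: [0.546, 0.1749, 0.195]
tcp_rot: [-90.0, 0.0, 17.8]
wrist_force: [-1.3, 0.3, -3.8]
opening: 0.0327
```

```bash
python3 -m jog '[[1,0.01,0.02,-0.6,0,0,0],[1,0.01,0.02,-1.6,0,0,0],[1,0.01,0.02,-2.6,0,0,0],[1,0.01,0.02,-3.2,0,0,0],[1,0.01,0.02,-3.4,0,0,0]]' && python3 -m jog '[[1,0,0,-0.2,0,0,0],[1,0,0,-0.4,0,0,0],[1,0,0,-0.6,0,0,0],[1,0,0,-0.8,0,0,0],[1,0,0,-0.8,0,0,0]]' && python3 -m jog '[[1,0,0,-0.15,0,0,0],[1,0,0,-0.3,0,0,0],[1,0,0,-0.45,0,0,0],[1,0,0,-0.6,0,0,0],[1,0,0,-0.6,0,0,0]]' && python3 -m jog '[[1,0,0,-0.05,0,0,0],[1,0,0,-0.1,0,0,0],[1,0,0,-0.15,0,0,0],[1,0,0,-0.2,0,0,0],[1,0,0,-0.2,0,0,0]]'
```

```text
time: 16.1
ee_pos: [0.5457, 0.1753, 0.1085]
tcp_rot: [-90.0, 0.1, 17.8]
wrist_force: [-0.7, -0.2, -3.7]
opening: 0.0328
time: 16.6
ee_pos: [0.5462, 0.1761, 0.0894]
tcp_rot: [-90.0, 0.0, 17.9]
wrist_force: [0.6, -0.6, -3.7]
opening: 0.0324
time: 17.1
ee_pos: [0.5461, 0.1761, 0.0743]
tcp_rot: [-90.0, 0.1, 17.9]
wrist_force: [0.1, 0.3, -3.0]
opening: 0.0324
time: 17.6
ee_pos: [0.5464, 0.1762, 0.0698]
tcp_rot: [-90.0, 0.0, 17.9]
wrist_force: [-0.3, -0.3, -3.0]
opening: 0.0323
```

```bash
python3 -m jog '[[1,0,0,-0.03,0,0,0],[1,0,0,-0.06,0,0,0],[1,0,0,-0.09,0,0,0],[1,0,0,-0.09,0,0,0]]' && python3 -m jog '[[1,0,0,-0.03,0,0,0],[1,0,0,-0.06,0,0,0],[1,0,0,-0.06,0,0,0]]' && python3 -m jog '[[1,0,0,-0.03,0,0,0],[1,0,0,-0.06,0,0,0],[1,0,0,-0.06,0,0,0]]'
```

```text
time: 18.0
ee_pos: [0.5465, 0.1762, 0.0678]
tcp_rot: [-90.0, -0.0, 17.9]
wrist_force: [0.5, 0.1, -2.8]
opening: 0.0328
time: 18.3
ee_pos: [0.5466, 0.1763, 0.0677]
tcp_rot: [-90.0, -0.1, 17.9]
wrist_force: [-3.9, -1.4, 7.8]
opening: 0.0325
time: 18.6
ee_pos: [0.5467, 0.1763, 0.0676]
tcp_rot: [-90.0, -0.1, 17.9]
wrist_force: [-8.1, -2.1, 18.0]
opening: 0.0328
```

Floor felt again at the expected height (18 N). Releasing, rising and checking.

```bash
python3 -m jog '[[1,0,0,0.1,0,0,0],[0.6,0,0,0.1,0,0,0],[0,0,0,0.1,0,0,0],[0,0,0,0.1,0,0,0],[0,0,0,0.1,0,0,0]]' && python3 -m jog '[[0,0,0,0,0,0,0],[0,0,0,0,0,0,0],[0,0,0,0,0,0,0]]' && python3 -m jog '[[0,0,0,0.3,0,0,0],[0,0,0,1,0,0,0],[0,0,0,2.2,0,0,0],[0,0,0,3.6,0,0,0],[0,0,0,5,0,0,0]]' && python3 -m jog '[[0,-0.8,-0.5,0.2,0,0,0],[0,-2,-1.5,0.5,0,0,0],[0,-3.2,-2.8,0.5,0,0,0],[0,-4.4,-4.2,0.5,0,0,0],[0,-5,-5.4,0.5,0,0,0]]' && python3 -m jog '[[0,0,0,0,0,0,0],[0,0,0,0,0,0,0],[0,0,0,0,0,0,0]]'
python3 - <<'E'
from h import *
ims=[]
for c in ['scene','top']:
    im,d=bot.camera(c); ims.append(im); W=world(c,d);p=W[d>0]
    for k,q,z in [('A',[.507,.289],.012),('B',[.5467,.176],.012),('C',[.633,-.099],0)]:
        s=p[np.linalg.norm(p[:,:2]-q,axis=1)<.05]
        h=s[(s[:,2]>.075)&(s[:,2]<.13)]; print(c,k,((h.min(0)+h.max(0))/2).round(4),h.max(0)[2].round(4),np.ptp(h,0).round(3))
cv2.imwrite('pics/end.png',cv2.resize(np.ascontiguousarray(ims[0][100:400,140:540,::-1]),(800,600)))
o=bot.get_obs(); print(o['time'],o['wrist_force'],o['qd'])
E
```

```text
time: 19.1
ee_pos: [0.5465, 0.1762, 0.0671]
tcp_rot: [-90.0, 0.0, 17.9]
wrist_force: [-0.4, -0.0, -0.2]
opening: 0.0762
time: 19.4
ee_pos: [0.5465, 0.1762, 0.0672]
tcp_rot: [-90.0, 0.0, 17.9]
wrist_force: [-0.2, 0.3, 0.0]
opening: 0.0853
time: 19.9
ee_pos: [0.5462, 0.1761, 0.1941]
tcp_rot: [-90.0, -0.0, 17.9]
wrist_force: [0.5, 1.2, 0.9]
opening: 0.0853
time: 20.4
ee_pos: [0.4195, 0.0401, 0.2058]
tcp_rot: [-90.0, -0.1, 17.9]
wrist_force: [0.4, -0.2, 0.0]
opening: 0.0854
time: 20.7
ee_pos: [0.4219, 0.0416, 0.2051]
tcp_rot: [-90.0, -0.0, 17.9]
wrist_force: [0.7, 0.0, -0.1]
opening: 0.0857
scene A [0.5117 0.2878 0.0979] 0.1208 [0.031 0.034 0.046]
scene B [0.55   0.1759 0.0977] 0.1204 [0.032 0.033 0.045]
scene C [ 0.635  -0.1001  0.0918] 0.1085 [0.032 0.035 0.033]
top A [0.5077 0.2887 0.0993] 0.1221 [0.033 0.034 0.046]
top B [0.5475 0.1765 0.0987] 0.1218 [0.032 0.033 0.046]
top C [ 0.6325 -0.0989  0.0932] 0.1109 [0.033 0.034 0.036]
20.8 [ 0.2397098   0.67912898 -0.0968643 ] [ 0.00091291  0.11202458 -0.24861639  0.01964427 -0.06786381 -0.14416652]
```

View pics/end.png

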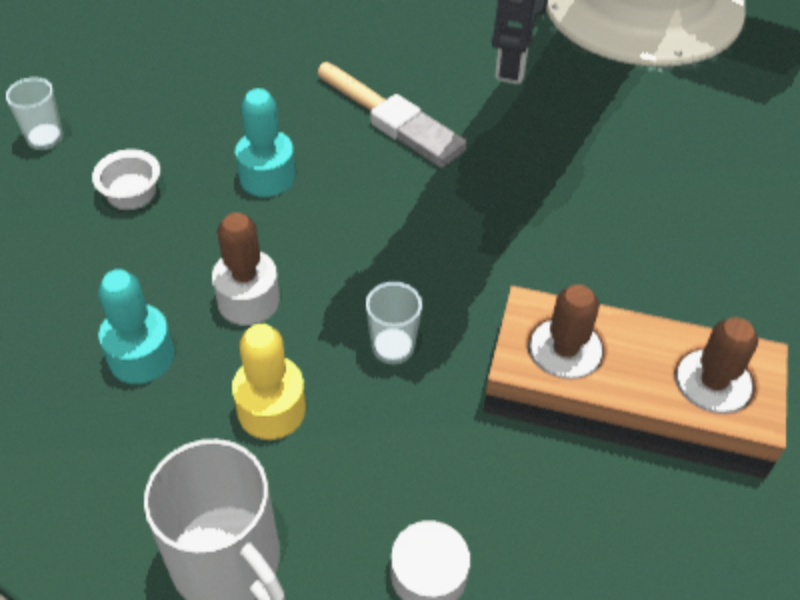

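Both chamfered tampers sit flush and upright in the wells (crop (570,345) and (715,380)). The square-edged one is untouched at (245,285). Handing in.

```bash
python3 -c "
from workcell import bot
print(bot.job_done())"
```

```text
the job is handed in; nothing more can be done
None
```

Both chamfered tampers are racked in the stand, one in each well, and released. The job was handed in at about 21 s of the 62 s allowed.

- **Fit:** Each tamper was lowered until it pressed on the well floor with 16 N and 18 N. Contact came at TCP height 0.067–0.068 m, against 0.067 m computed for fully home.
- **Final top-camera check:** The handles stand at (0.508, 0.289) and (0.548, 0.177). The wells were measured at (0.507, 0.289) and (0.546, 0.176), so both are well within the 12 mm tolerance. In the last picture both bases are flush with the block and upright.
- **Square-edged tamper:** It was never touched and still stands within about 1 mm of its start.
- **Robot:** The arm is clear, with the gripper open and about 0 N at the wrist.
- **Disagreements:** The scene camera put the handles 3–4 mm farther out in x than the top camera. Both cameras read the handle tops at 0.120–0.122 m, where 0.118 m was expected. They also read the untouched tamper 2–5 mm too tall, so I take this as depth error.

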